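# Refit the coffee grinder's burr carrier and set its pointer to the mark

### The arm

A 6-joint arm with a two-finger parallel gripper is mounted at the origin on a cart in front of the work surface, level with it; the furniture and walls round the work are solid. World frame = base frame: x ahead of the robot, y to its left, z up, the work surface at z = 0. Lengths are in mm, angles in rad, forces in N, time in s.
With the tool pointing down it reaches from about 325 to 900 mm from the base axis. Payload 6.1 kg.
Tool frame: the origin (TCP) lies on the centre line of the jaws, within the pads' length; the fingertips stand nose_length ahead of it and the grasp point (between the pads) lies 6 mm ahead of it (nose_length is the distance from the TCP to the fingertips, in mm); z points along the fingers, y is the line along which they close (so a half turn about z gives the same grasp; the last joint's range is limited). The gripper opens to 85 mm and grips with 20 to 120 N. Pads are 22 mm wide; open, the fingers measure 114 mm over their backs; the gripper's body (76 mm by 85 mm) begins 54 mm behind the grasp point. The pads swing forward as they close: fully open they stand 13 mm farther back than shut.
Start: joints at [0.994, 0.22, 1.526, -0, 1.395, -0.126], TCP at [272.301, 562.555, 256.3] pointing down, gripper open.
Joint ranges: [-2.98, 2.98], [-0.91, 2.08], [0.09, 2.57], [-1.24, 4.39], [0.2, 2.65], [-2.68, 2.68]. Speed limits (rad/s): [2.57, 2.57, 3.01, 3.14, 3.14, 3.14].

### API

Orientations are given as a unit quaternion [x, y, z, w].
In Python, from workcell import * gives the robot as it stands. The module is installed in compiled form; this text tells all that it offers.
- The arm moves only by the shell command python3 -m pendant 'ROWS'. ROWS is JSON, one flat list of numbers, 5 for each row, row after row: the opening, from 0 (shut) to 1 (fully open), then the shift along the tool's x, y, z in cm, then the turn about the tool's z in degrees. In form: [fingers, tx, ty, tz, spin, fingers, tx, ty, tz, spin, ...]. A call has 1 to 8 rows; each row is the pose to reach, as a shift and turn from the pose commanded when the call began, along the tool's axes at that moment; what a row does not reach only later rows make up. A row lasts 1/10 s, in which the tool goes at most 50 mm and 8.59 degrees, less where a joint would pass 70% of its speed; a pose out of reach is approached as far as the arm can. A call with a gripper value outside its range is refused whole. The fingers move at their own pace and stop on an object; the grip force is fixed at half the most. Time passes only in rows, so rows that repeat a pose let the fingers close. It gives the time, the measured TCP pose, the force, the opening and the grip force at its end, in the units of the state.
- get_obs(): the state, without advancing time (a new reading comes with each control period).
- read_camera(name): name is "scene" or "side" or "wrist"; returns (picture, depth): 480x640x3 uint8, red, green, blue; 480x640 float32, mm along the optical axis (not along the pixel's ray), 0 where there is no reading.
- camera_info(name): a dict with "fovy" (degrees; the focal length in pixels is half the picture's height over the tangent of half this angle, whatever the lens; pixels are square), "cx", "cy" (the principal point, pixels), "R" (3x3) and "t" (3): a world point X has camera coordinates R X + t. Camera axes: x right, y down, z forward; pixel columns grow to the right and rows downward; lengths in mm; the calibration is good to about 2 mm. The wrist camera is an equidistant fisheye: a pixel r from the principal point sees the ray r / f radians off the axis. A picture is of the moment at which its call begins: read the wrist's pose just before it. camera_info takes no time and is no camera call; for the wrist camera it gives the pose at the moment of the call.
- finish_job(): hands the job in; it is judged then, once.
Trained networks look in the newest picture that a camera, given by its name, has taken for a name from the list of things; names that differ only in an ending like _2 or _b are one class to them, and where a whole thing is asked for, a point or a joint stands for the part that bears it (a point fixed in the world has none). Each returns a list of dicts, best first, with "score" (0 to 1); they miss things now and then, are a little off and sometimes report something else, mostly with a low value. They report only what shows in the picture. A call takes as long as a camera call. They do not tell look-alikes from the thing itself.
- cut_out(camera, target): "region" (480x640 bool, what is visible of it) and "bbox" ([left, top, width, height] in pixels, round what is visible of it).
The state is a dict: "time_s": time; "joint_positions": joint angles; "qd": joint speeds; "joint_efforts": joint torques, N m; "tool_pos": TCP position; "tool_rot": TCP orientation; "contact_force": force on the tool from outside, world axes, zero at the start; "wrist_torque": the same for the moment, N m; "gripper_width": finger opening in mm; "finger_force": force on a finger pad.
Only numpy, scipy, OpenCV 4.12 (cv2) and the standard library are available. Lean on these libraries where they do the work, as an engineer would, in place of code of your own. Each camera call takes 0.05 s, during which the arm holds its last target. There are 200 camera calls.

### The job

The coffee grinder has been cleaned: put its grey burr carrier (the round disc with the black bar handle) back onto the shaft in the grinder's well. The shaft's cross-pin can stand at any angle, so feel for it by turning the carrier until it drops over the pin and sits fully home, level with the rim; leave it with its red pointer lined up with the red mark on the rim, and leave everything else where it is.

Things in the scene. Friction and masses are not known exactly. Their poses are not given: they have to be found in the camera images.
- grinder: Coffee grinder, fixed: white round body 120 mm across, 95 mm high, aluminium collar; open round well in its top, 96 mm wide, 40 mm deep, floor 55 mm above the worktop, a spindle standing in its centre. Origin: centre of the underside, on the spindle's axis; z up; -x points to the red mark and the black chute.
- mark (a point): Red line on the grinder's rim, 9 mm long and 4 mm wide: its centre, 51.5 mm from the axis, 96 mm above the worktop.
- shaft_tip (a point): Tip of the steel spindle, 90 mm above the worktop. It is 10 mm thick, 35 mm tall, the last 8 mm tapering to 5 mm. A cross-pin (5 mm thick, 30 mm long) goes through it 4 to 9 mm above the well's floor. Spindle and pin turn together, stiffly (0.2 N m), either way without end; they start at any angle, which is not reported.
- carrier: Burr carrier, loose, about 0.25 kg, starts upright on the worktop. Hub 35 mm across, 37 mm tall; on it a grey disc 84 mm across, 5 mm thick (top at 42 mm); on that a black bar handle, 52 mm long (along x), 12 mm thick (along y), top at 77 mm. Origin: centre of the hub's underside; z up; +x points to the red pointer. Once home, turning it turns the spindle too.
- hub_slot (a point): Centre of the hub's underside (same place as the carrier's origin). Bore 12.4 mm wide, 37 mm deep, closed above; a slot 8 mm wide, 11 mm deep crosses the underside along y and must drop over the cross-pin: it fits twice in a full turn. Else the carrier rests on the pin, 9 mm above the well's floor. Home, this point is 55 mm above the worktop.
- pointer (a point): Red pointer on the disc: its outer end, 40 mm from the axis along the carrier's +x, 43 mm above its underside.
- handle (a point): Middle of the bar handle, on the carrier's axis, 65 mm above its underside.
- mug: Blue and white mug, 78 mm across, 92 mm high; bystander. Origin: underside.
- jam_jar: Jar of red jam with a white lid, 65 mm across, 94 mm high; bystander. Origin: centre of the underside.
- yogurt_tub: White tub with strawberries on it, 72 mm across, 71 mm high; bystander. Origin: centre of the underside.
- teaspoon: Metal spoon, 188 mm long, lying flat; bystander. Origin: centre of the underside.
Not all that is in view belongs to the job. Leave any orange look-alike of the carrier alone. Leave any orange look-alike of the grinder alone.

How it is judged:
By the outcome, as a careful person would: the job done as asked, in the order asked, and still so for the second after the job is handed in, with the robot touching nothing.
It also fails if it takes over 72 s, if anything falls off the work surface, if the arm or the gripper's body presses on something with over 40 N, if the wrist force passes 120 N, or if a joint passes its speed limit or range.

## Working session

There is one attempt and no reset: what is moved stays moved. The work goes in short steps, Python scripts to look and compute and a shell command to move; the robot and the scene stay as the last step left them, time stands still between calls to the robot, and variables do not carry over. Pictures are saved under pics/ and viewed, at most 10 in all, crops included, and the job is handed in when it is done.

```bash
mkdir -p pics; cat > h.py <<'E'
from workcell import *
import numpy as np, cv2
def cloud(name):
    i=camera_info(name); p,d=read_camera(name)
    f=240/np.tan(np.radians(i["fovy"])/2)
    v,u=np.mgrid[0:480,0:640].astype(float)
    X=np.stack([(u-i["cx"])/f*d,(v-i["cy"])/f*d,d],-1)
    W=(X-np.array(i["t"]))@np.array(i["R"])
    W[d==0]=np.nan
    return p,d,W
def save(p,n): cv2.imwrite(n,cv2.cvtColor(p,cv2.COLOR_RGB2BGR))
E
python3 - <<'E'
from h import *
for c in("scene","side"):
    p,d,W=cloud(c); save(p,f"pics/{c}0.png"); np.savez(f"/tmp/{c}.npz",p=p,W=W)
    i=camera_info(c);print(c,i["fovy"],-np.array(i["R"]).T@i["t"])
    for t in("carrier","grinder"):
        for r in cut_out(c,t)[:3]:
            m=r["region"]; print(c,t,round(r["score"],2),r["bbox"],np.nanmedian(W[m],0).round(),np.nanmax(W[m][:,2]).round(),np.median(p[m],0))
print(get_obs())
E
```

```text
scene 42.09508966553385 [ -66.57830132 -555.21188618 1440.39786746]
scene carrier 0.98 [200.6, 193.7, 27.5, 29.3] [279. 531.  41.] 82.0 [179.  85.   0.]
scene carrier 0.73 [343.7, 280.5, 30.8, 27.2] [481.  88.  42.] 82.0 [145. 145. 145.]
scene grinder 0.75 [197.8, 138.0, 38.9, 45.6] [363. 672.  57.] 309.0 [133.  65.   0.]
scene grinder 0.61 [287.7, 204.8, 42.1, 53.5] [463. 320.  57.] 102.0 [131. 128. 129.]
scene grinder 0.56 [381.6, 311.6, 60.6, 33.8] [501. -46.   6.] 20.0 [230.5 229.  224. ]
side 45.18505923798214 [ 402.84965984 1645.38612583  646.31584773]
side carrier 0.88 [382.3, 287.8, 34.6, 44.1] [283. 551.  43.] 97.0 [236.  123.   39.5]
side carrier 0.56 [297.7, 222.6, 28.7, 17.3] [483. 101.  47.] 95.0 [70.5 70.  72. ]
side grinder 0.93 [292.9, 239.6, 51.8, 51.5] [464. 374.  61.] 98.0 [213. 204. 207.]
side grinder 0.76 [331.5, 311.8, 68.2, 78.2] [364. 739.  61.] 99.0 [228. 118.  37.]
side grinder 0.41 [300.7, 218.4, 26.8, 19.5] [482. 101.  47.] 97.0 [75. 75. 76.]
{'time_s': 0.3, 'joint_positions': array([ 9.93871760e-01,  2.20704064e-01,  1.52682758e+00, -5.82359099e-05,
        1.39470105e+00, -1.26112793e-01]), 'qd': array([ 1.07382241e-04, -2.04409858e-03, -2.29821005e-03, -9.39480901e-04,
       -1.62513542e-05,  7.29196206e-04]), 'joint_efforts': array([ 6.12521694e-05, -4.96209848e+01, -3.89016116e+01, -2.55925042e-04,
        6.42473227e-03,  2.83547308e-06]), 'tool_pos': array([272.24084959, 562.39800254, 255.93755387]), 'tool_rot': array([ 2.23497007e-01,  9.74704563e-01, -3.10321712e-04, -8.32775484e-05]), 'contact_force': array([0.39538851, 1.02880933, 0.43258648]), 'wrist_torque': array([ 0.01996601, -0.03104992, -0.03417675]), 'finger_force': 0.0, 'gripper_width': 85.43893164898076}
```

View pics/scene0.png

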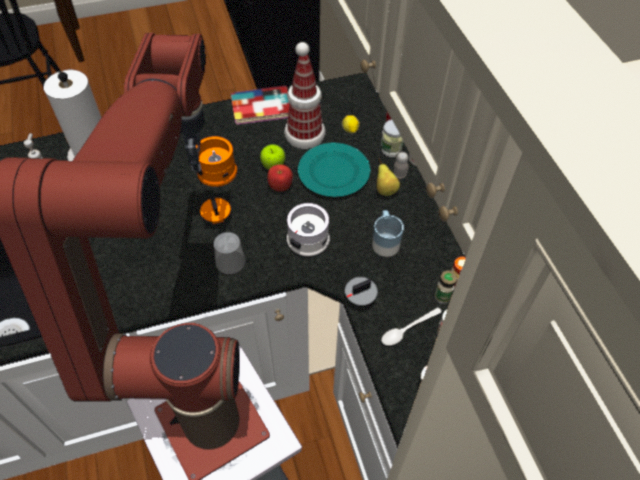

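View pics/side0.png

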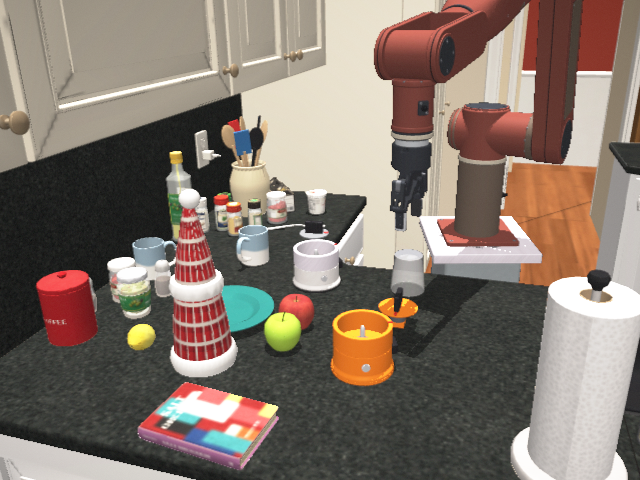

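The scene shows the grey carrier at about (361,291) with its red pointer on the left, near (349,295). The white grinder is at (308,228) with a red spot near (308,228). The orange pair is the look-alike.

```bash
python3 - <<'E'
from h import *
from scipy.optimize import least_squares
z=np.load("/tmp/scene.npz");p=z["p"].astype(int);W=z["W"]
def circ(P,r): return least_squares(lambda c:np.hypot(*(P-c[:2]).T)-c[2],[*P.mean(0),r],loss="soft_l1").x
red=(p[...,0]>p[...,1]+50)&(p[...,0]>p[...,2]+50)
for n,(u0,u1,v0,v1) in dict(car=(340,382,272,312),gr=(282,335,198,258)).items():
    s=np.zeros(red.shape,bool); s[v0:v1,u0:u1]=1
    P=W[s&~np.isnan(W[...,2])]
    print(n,"z hist",np.histogram(P[:,2],bins=np.arange(-5,115,5)))
    R=W[s&red]; print("red",R.round(1)[:25],np.nanmean(R,0), np.argwhere(s&red)[:25].tolist())
    if n=="car":
        D=P[(P[:,2]>36)&(P[:,2]<48)]; print("disc bbox mid",D.min(0),D.max(0),len(D))
        H=P[P[:,2]>68]; print("handle",H.mean(0),len(H)); 
        c=H[:,:2]-H[:,:2].mean(0); w,V=np.linalg.eigh(c.T@c/len(c)); print(w,V)
    else:
        D=P[(P[:,2]>90)&(P[:,2]<100)]; print("rim",D.min(0),D.max(0),circ(D[:,:2],54))
        S=P[(P[:,2]>62)&(P[:,2]<93)];
big=np.hstack([cv2.resize(z["p"][v0:v0+60,u0:u0+60],(400,400),interpolation=cv2.INTER_CUBIC) for u0,v0 in((330,262),(279,198))])
save(big,"pics/crop0.png")
E
```

```text
car z hist (array([458, 295,  37,   1,   0,   0,   0,  21, 187, 249,  73,  27,  15,
        16,  24,  46,  35,   5,   0,   0,   0,   0,   0]), array([ -5,   0,   5,  10,  15,  20,  25,  30,  35,  40,  45,  50,  55,
        60,  65,  70,  75,  80,  85,  90,  95, 100, 105, 110]))
red [[451.4 102.7  38.7]
 [452.8 100.2  41. ]
 [454.   97.6  43.7]
 [458.6  99.2  37.2]
 [449.4 103.9  33.7]
 [448.4  98.5  42.3]
 [449.   95.   46.7]
 [453.   95.9  41.9]
 [455.2  94.5  41.9]
 [444.7  97.5  41.9]
 [445.7  94.6  45.2]
 [447.9  93.3  45.1]
 [453.4  96.   36.4]] [451.04720268  97.60383441  41.20842374] [[294, 348], [294, 349], [294, 350], [294, 351], [295, 347], [295, 348], [295, 349], [295, 350], [295, 351], [296, 347], [296, 348], [296, 349], [296, 350]]
disc bbox mid [443.02754692  51.37360966  36.06080389] [526.48211713 135.69713098  47.97187777] 483
handle [482.84947711  91.56799181  74.24614601] 100
[ 16.2949945  236.62720751] [[-0.10015421 -0.99497193]
 [-0.99497193  0.10015421]]
gr z hist (array([634, 453, 101,  85,  44,  25,  28,  40,  41,  47,  89, 271, 263,
       102,  89,  81,  84,  89, 124, 194,  88,   4,   0]), array([ -5,   0,   5,  10,  15,  20,  25,  30,  35,  40,  45,  50,  55,
        60,  65,  70,  75,  80,  85,  90,  95, 100, 105, 110]))
red [[419.2 309.8  99.7]
 [416.9 311.3  95.1]] [418.02889042 310.52743     97.42284037] [[231, 296], [232, 295]]
rim [409.28954027 274.90844008  90.03584478] [522.19573857 387.09029279  99.79078267] [466.77982952 329.70194298  51.58084388]
```

View pics/crop0.png

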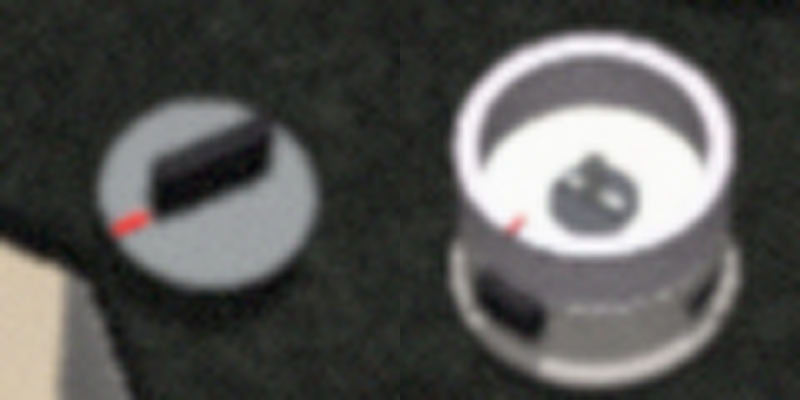

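The crop shows the carrier's pointer lying along its handle axis, at about 173° world. The grinder's mark is at about 201° from its centre, and the spindle can be seen in the well. I'll hover over the grinder for a wrist view, to read the mark and the pin angle.

```bash
python3 -m pendant '[1,-27.7,-12.4,0,-19,1,-27.7,-12.4,0,-19,1,-27.7,-12.4,0,-19,1,-27.7,-12.4,0,-19,1,-27.7,-12.4,0,-19,1,-27.7,-12.4,0,-19,1,-27.7,-12.4,0,-19,1,-27.7,-12.4,0,-19]'
python3 - <<'E'
from h import *
o=get_obs();i=camera_info("wrist");p,d=read_camera("wrist");save(p,"pics/w1.png");np.savez("/tmp/w1.npz",p=p,d=d,**i)
print(o["tool_pos"],o["tool_rot"],o["joint_positions"],i)
E
```

```text
time_s: 1.1
tool_pos: [468.6, 328.9, 256.2]
tool_rot: [0.061, 0.998, 0.0, -0.0]
contact_force: [0.3, 0.0, 0.1]
gripper_width: 85.6
finger_force: 0.0
[468.61601522 328.8706835  256.23170375] [ 6.13256824e-02  9.98117803e-01  3.54100406e-05 -1.04032271e-04] [ 4.74108768e-01  9.58687822e-02  1.66641143e+00  1.70177420e-04
  1.37945525e+00 -9.73991560e-01] {'fovy': 65.70646984690485, 'cx': 320.0918310963971, 'cy': 237.16331500198248, 'R': array([[ 1.22222413e-01,  9.92502735e-01, -6.10769982e-05],
       [ 9.58378263e-01, -1.18004133e-01,  2.59973325e-01],
       [ 2.58017028e-01, -3.18331018e-02, -9.65615797e-01]]), 't': array([-383.7331322 , -443.15743089,  267.8834899 ])}
```

View pics/w1.png

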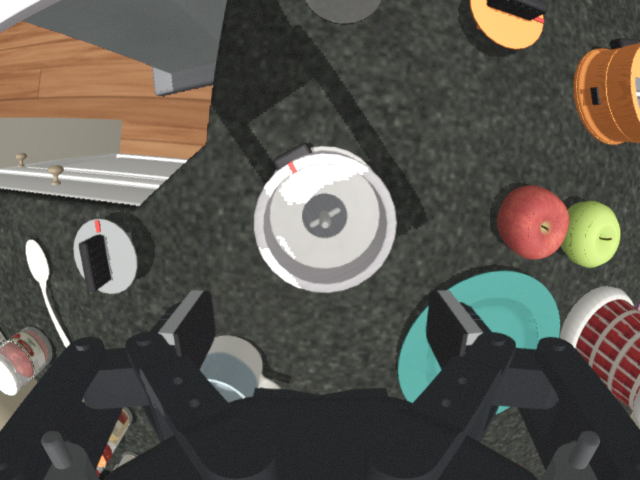

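The wrist view shows the grinder at (325,220) with its mark at (293,168). The pin and spindle are at about (325,217), and the carrier is at (105,257) with its pointer at (98,226). I'll rectify these onto planes of known height.

```bash
cat >> h.py <<'E'
def ortho(p,i,cx,cy,z,half,s=4):
    """top view on plane z; col -> +x, row -> -y"""
    n=int(2*half*s); r,c=np.mgrid[0:n,0:n]
    X=np.stack([cx-half+c/s,cy+half-r/s,np.full(r.shape,float(z))],-1)@np.array(i["R"]).T+np.array(i["t"])
    f=240/np.tan(np.radians(float(i["fovy"]))/2); h=np.hypot(X[...,0],X[...,1]); k=f*np.arctan2(h,X[...,2])/h
    return cv2.remap(p,(float(i["cx"])+k*X[...,0]).astype(np.float32),(float(i["cy"])+k*X[...,1]).astype(np.float32),cv2.INTER_CUBIC)
E
python3 - <<'E'
from h import *
z=np.load("/tmp/w1.npz");p=z["p"]
a=ortho(p,z,467,330,95.5,70,4); b=ortho(p,z,467,330,61.5,50,5); c=ortho(p,z,484,93,42,50,5)
def red(im,cx,cy,half,s):
    q=im.astype(int); m=(q[...,0]>q[...,1]+60)&(q[...,0]>q[...,2]+60); r,cc=np.nonzero(m)
    return (cx-half+cc.mean()/s,cy+half-r.mean()/s,len(r), cx-half+cc.min()/s)
print("mark",red(a,467,330,70,4)); print("pointer",red(c,484,93,50,5))
save(np.hstack([cv2.resize(a,(400,400)),cv2.resize(b,(400,400))]),"pics/o1.png")
save(np.hstack([cv2.resize(c,(400,400)),cv2.resize(ortho(p,z,484,93,77,50,5),(400,400))]),"pics/o2.png")
E
```

```text
mark (np.float64(420.27154308617236), np.float64(313.55811623246495), 499, np.float64(416.0))
pointer (np.float64(450.5357142857143), np.float64(96.3533199195171), 1988, np.float64(444.0))
```

View pics/o1.png

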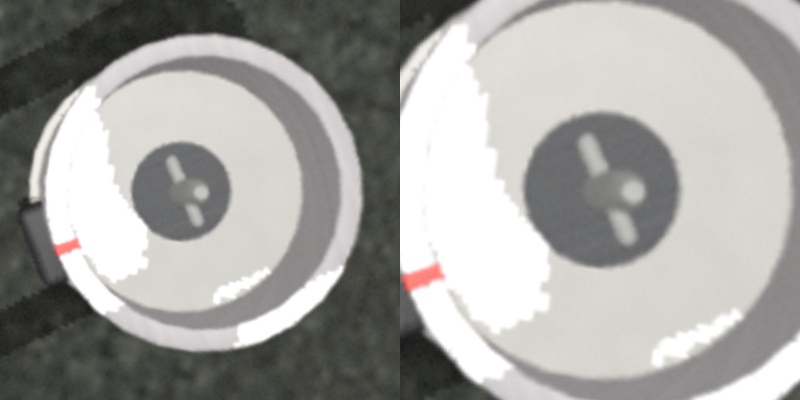

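View pics/o2.png

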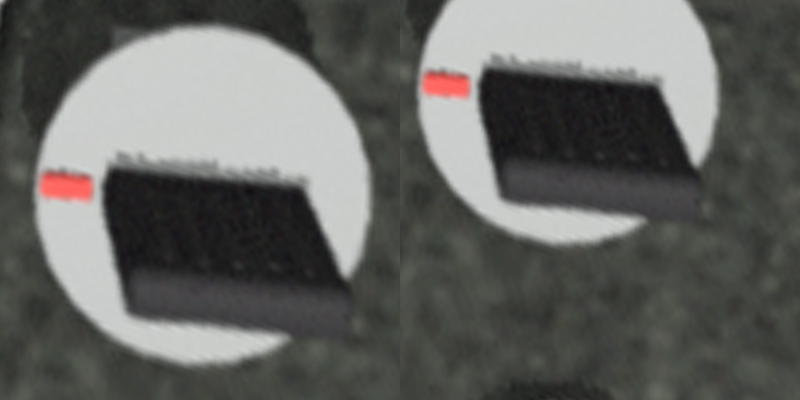

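Spindle axis is at (468.5, 332.5), and the mark is at 201.6°. The pin lies at about 112°, so the slot already fits with the pointer near the mark. The carrier is at about (485, 94.5) with its x axis at 175°. I'll move above it and refine.

```bash
python3 -m pendant '[1,-4.5,-23.1,7,-2,1,-4.5,-23.1,7,-2,1,-4.5,-23.1,7,-2,1,-4.5,-23.1,7,-2,1,-4.5,-23.1,7,-2,1,-4.5,-23.1,7,-2,1,-4.5,-23.1,7,-2]'
python3 - <<'E'
from h import *
o=get_obs();i=camera_info("wrist");p,d=read_camera("wrist");np.savez("/tmp/w2.npz",p=p,d=d,**i)
print(o["tool_pos"],o["tool_rot"],o["joint_positions"], -np.array(i["R"]).T@i["t"])
a=ortho(p,i,485,94,42,50,5)
q=a.astype(int); m=(q[...,0]>q[...,1]+60)&(q[...,0]>q[...,2]+60); r,c=np.nonzero(m); print("ptr",435+c.mean()/5,144-r.mean()/5)
save(np.hstack([cv2.resize(a,(400,400)),cv2.resize(ortho(p,i,485,94,77,50,5),(400,400))]),"pics/o3.png")
E
```

```text
time_s: 1.85
tool_pos: [484.4, 96.4, 186.1]
tool_rot: [0.042, 0.999, 0.0, -0.0]
contact_force: [-0.6, 0.6, 1.0]
gripper_width: 85.2
finger_force: 0.0
[484.37701009  96.37575868 186.11392298] [ 4.23845891e-02  9.99101224e-01  4.01530963e-04 -3.60044710e-04] [ 3.60303105e-02 -3.21711306e-02  1.93381023e+00  9.05948391e-04
  1.24060864e+00 -1.45026543e+00] [418.05751724 102.01542331 303.75358562]
ptr 450.4939582156974 97.53269339356297
```

View pics/o3.png

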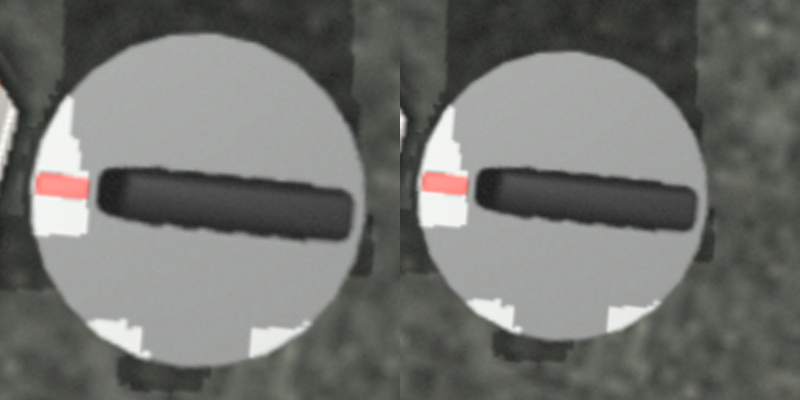

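The ortho view centres the disc and handle at (484.5, 94) with the axis at about 174.7°. I'll descend partway and settle.

```bash
python3 -m pendant '[1,0,0,8,0,1,0,0,8,0,1,0,0,8,0,1,0,0,8,0,1,0,0,8,0]'; python3 -c "
from h import *
o=get_obs();print(o['tool_pos'],o['tool_rot'],o['qd'])"
```

```text
time_s: 2.4
tool_pos: [486.5, 96.6, 108.6]
tool_rot: [0.041, 0.999, 0.0, 0.002]
contact_force: [0.5, -0.9, 0.2]
gripper_width: 85.9
finger_force: 0.0
[486.49133474  96.64358763 108.64965332] [4.13081713e-02 9.99144722e-01 2.11222543e-04 1.84798115e-03] [-0.01049663 -0.00947976 -0.00092162 -0.00113936 -0.0061566  -0.00251805]
```

```bash
python3 -m pendant '[1,0.18,-0.27,0,0.6,1,0.18,-0.27,1.8,0.6,1,0.18,-0.27,3.7,0.6,1,0.18,-0.27,3.7,0.6,1,0.18,-0.27,3.7,0.6,1,0.18,-0.27,3.7,0.6]'; python3 -c "
from h import *
o=get_obs();print(o['tool_pos'],o['tool_rot'],o['qd'])"
```

```text
time_s: 3.0
tool_pos: [483.9, 93.0, 70.8]
tool_rot: [0.047, 0.999, 0.0, 0.001]
contact_force: [-0.0, -0.3, 0.2]
gripper_width: 85.1
finger_force: 0.0
[483.9286226   92.99089783  70.8353551 ] [4.74918337e-02 9.98870887e-01 9.14979044e-05 1.21157726e-03] [-0.00095848 -0.00119645 -0.00124386  0.00099801 -0.00403968 -0.0007336 ]
```

Good. Now I'll close on the handle, using repeated rows, then lift.

```bash
python3 -m pendant '[0,0,0,0,0,0,0,0,0,0,0,0,0,0,0,0,0,0,0,0,0,0,0,0,0,0,0,0,0,0,0,0,0,0,0,0,0,0,0,0]'; python3 -m pendant '[0,0,0,-2,0,0,0,0,-6,0,0,0,0,-10,0,0,0,0,-12,0,0,0,0,-12,0,0,0,0,-12,0]'; python3 -c "
from h import *
o=get_obs();print(o['tool_pos'],o['tool_rot'],o['wrist_torque'])"
```

```text
time_s: 3.8
tool_pos: [482.8, 93.0, 69.3]
tool_rot: [0.047, 0.999, -0.0, -0.0]
contact_force: [-0.3, -0.0, 1.1]
gripper_width: 11.3
finger_force: 60.1
time_s: 4.4
tool_pos: [482.2, 93.0, 188.2]
tool_rot: [0.047, 0.999, -0.0, -0.001]
contact_force: [-0.4, 0.5, -4.1]
gripper_width: 11.2
finger_force: 59.7
[482.20489121  92.99679546 188.22325362] [ 4.73542893e-02  9.98878014e-01 -2.87790701e-05 -5.32776889e-04] [ 0.01938108 -0.03547977 -0.03019997]
```

```bash
python3 -m pendant '[0,3.8,23.6,0,-27,0,3.8,23.6,0,-27,0,3.8,23.6,0,-27,0,3.8,23.6,0,-27,0,3.8,23.6,0,-27,0,3.8,23.6,0,-27,0,3.8,23.6,0,-27,0,3.8,23.6,0,-27]'
python3 - <<'E'
from h import *
o=get_obs();i=camera_info("wrist");p,d=read_camera("wrist");np.savez("/tmp/w3.npz",p=p,d=d,**i);save(p,"pics/w3.png")
print(o["tool_pos"],o["tool_rot"],o["joint_positions"])
c=np.array(o["tool_pos"]); zd=c[2]-69.3+42; print(zd)
a=ortho(p,i,468.5,332.5,zd,50,5);b=ortho(p,i,468.5,332.5,95.5,60,5)
def red(im,half):
    q=im.astype(int); m=((q[...,0]>q[...,1]+60)&(q[...,0]>q[...,2]+60)).astype(np.uint8)
    n,l,s,ce=cv2.connectedComponentsWithStats(m)
    for k in range(1,n):
        if s[k,4]>30: print(s[k,4],468.5-half+ce[k,0]/5,332.5+half-ce[k,1]/5)
red(a,50);print();red(b,60)
save(np.hstack([cv2.resize(a,(400,400)),cv2.resize(b,(400,400))]),"pics/o4.png")
E
```

```text
time_s: 5.2
tool_pos: [466.3, 330.3, 187.1]
tool_rot: [-0.187, 0.982, -0.001, -0.002]
contact_force: [-0.8, -0.6, -1.8]
gripper_width: 11.5
finger_force: 60.4
[466.34070886 330.28930844 187.06953987] [-1.86958782e-01  9.82365732e-01 -7.88094204e-04 -1.83361931e-03] [ 4.78517206e-01  1.55493825e-01  1.73478409e+00 -4.83809856e-04
  1.25527980e+00 -1.46825969e+00]
159.7695398682054
1778 435.91068616422945 319.0158605174353

3695 449.75277401894454 324.47244925575103
790 420.4250632911392 313.74708860759495
```

View pics/o4.png

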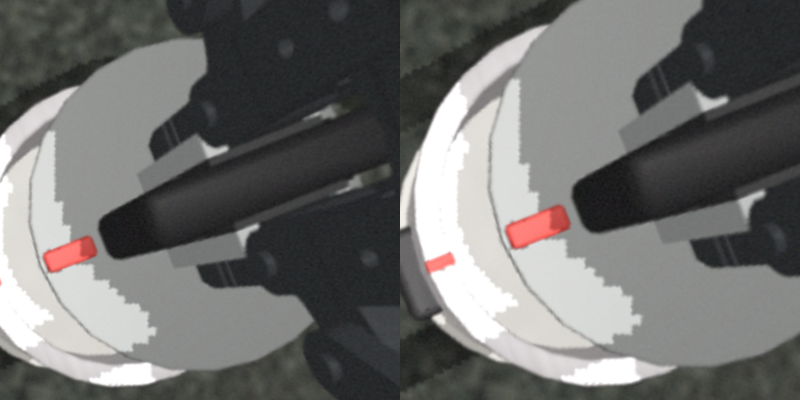

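The view shows the carrier held level over the well with its pointer lined up with the mark, about 1 mm off axis. I'll apply a small correction, lower slightly, let it settle and measure again.

```bash
python3 -m pendant '[0,-0.1,0.08,1.5,0,0,-0.1,0.08,1.5,0,0,-0.1,0.08,1.5,0,0,-0.1,0.08,1.5,0,0,-0.1,0.08,1.5,0]'
cat > m.py <<'E'
from h import *
from scipy.optimize import least_squares
o=get_obs();i=camera_info("wrist");p,d=read_camera("wrist")
c=o["tool_pos"]; print(c,o["tool_rot"],o["contact_force"],o["wrist_torque"])
ce0=np.array([468.5,332.5])
def red(z,half=60):
    q=ortho(p,i,*ce0,z,half,5).astype(int); m=((q[...,0]>q[...,1]+60)&(q[...,0]>q[...,2]+60)).astype(np.uint8)
    n,l,s,ce=cv2.connectedComponentsWithStats(m)
    return [(int(s[k,4]),np.r_[ce0[0]-half+ce[k,0]/5,ce0[1]+half-ce[k,1]/5].round(2)) for k in range(1,n) if s[k,4]>30]
zd=c[2]-69.3+42
print("pointer plane",zd,red(zd)); print("mark plane",red(95.5))
# disc edge: radial search for strongest gradient near r=42, toward camera side
g=cv2.cvtColor(ortho(p,i,*ce0,zd,60,5),cv2.COLOR_RGB2GRAY).astype(float); g=cv2.GaussianBlur(g,(0,0),1.5)
P=[]
for a in np.radians(np.r_[120:290:3]):
    r=np.arange(38,46.5,.2); x=ce0[0]+r*np.cos(a); y=ce0[1]+r*np.sin(a)
    v=g[((ce0[1]+60-y)*5).astype(int),((x-ce0[0]+60)*5).astype(int)]
    k=np.argmax(abs(np.gradient(v))); P.append((x[k],y[k]))
P=np.array(P)
s=least_squares(lambda c:np.hypot(*(P-c).T)-42,ce0,loss="soft_l1",f_scale=.3);print("disc",s.x,np.median(abs(s.fun)))
E
python3 m.py
```

```text
time_s: 5.75
tool_pos: [468.3, 332.6, 174.7]
tool_rot: [-0.187, 0.982, 0.0, 0.0]
contact_force: [-0.3, -0.0, -3.1]
gripper_width: 11.4
finger_force: 60.3
[468.25247944 332.61612738 174.72459037] [-1.86994437e-01  9.82360894e-01  1.14192033e-04  3.76537561e-04] [-0.32907255 -0.01664881 -3.14487495] [0.00876993 0.02088736 0.00487428]
pointer plane 147.4245903656245 [(1765, array([437.83, 321.4 ])), (425, array([416.63, 312.36]))]
mark plane [(3254, array([449.2 , 325.95])), (781, array([420.37, 313.66]))]
disc [469.39669448 333.54219751] 1.0096549313066774
```

```bash
python3 -m pendant '[0,0.12,-0.07,0,0,0,0.12,-0.07,0,0,0,0.12,-0.07,0.7,0,0,0.12,-0.07,0.7,0,0,0.12,-0.07,0.7,0]'; python3 m.py
```

```text
time_s: 6.3
tool_pos: [466.7, 331.4, 166.7]
tool_rot: [-0.187, 0.982, -0.0, -0.001]
contact_force: [-0.8, -0.4, -3.1]
gripper_width: 11.2
finger_force: 60.4
[466.73733955 331.39343961 166.70235267] [-1.87135723e-01  9.82333916e-01 -1.55145539e-04 -5.24534645e-04] [-0.82480428 -0.42323752 -3.12374563] [-0.01746907 -0.02511147 -0.02738051]
pointer plane 139.40235266931268 [(1762, array([436.32, 320.18])), (475, array([416.8 , 312.29]))]
mark plane [(2976, array([445.86, 323.99])), (808, array([420.45, 313.73]))]
disc [467.73045524 332.59767601] 0.8469617532560392
```

```bash
python3 -m pendant '[0,-0.03,0,0.6,0,0,-0.03,0,1.2,0,0,-0.03,0,1.5,0,0,-0.03,0,1.5,0]'; python3 -m pendant '[0,0,0,0.5,0,0,0,0,1,0,0,0,0,1,0]'
```

```text
time_s: 6.75
tool_pos: [466.8, 331.4, 151.2]
tool_rot: [-0.187, 0.982, -0.0, -0.001]
contact_force: [-0.2, 0.0, -3.0]
gripper_width: 11.2
finger_force: 60.4
time_s: 7.05
tool_pos: [466.8, 331.4, 141.3]
tool_rot: [-0.187, 0.982, -0.0, -0.001]
contact_force: [-0.2, 0.1, -2.8]
gripper_width: 10.7
finger_force: 60.4
```

The hub is over the shaft with no side force. Continuing towards the pin.

```bash
python3 -m pendant '[0,0,0,0.4,0,0,0,0,0.8,0,0,0,0,1,0,0,0,0,1,0]'; python3 -m pendant '[0,0,0,0.3,0,0,0,0,0.6,0,0,0,0,0.6,0]'
```

```text
time_s: 7.45
tool_pos: [467.1, 331.5, 131.8]
tool_rot: [-0.187, 0.982, -0.0, -0.0]
contact_force: [-0.6, 0.1, -3.1]
gripper_width: 11.3
finger_force: 60.3
time_s: 7.75
tool_pos: [467.0, 331.5, 125.7]
tool_rot: [-0.187, 0.982, -0.0, -0.0]
contact_force: [-0.2, 0.2, -2.7]
gripper_width: 11.1
finger_force: 60.3
```

It went past the pin level (TCP about 133) without resistance, so the slot is over the pin. Now seating it gently.

```bash
python3 -m pendant '[0,0,0,0.1,0,0,0,0,0.2,0,0,0,0,0.2,0]'; python3 m.py
```

```text
time_s: 8.05
tool_pos: [467.5, 331.8, 124.4]
tool_rot: [-0.187, 0.982, 0.0, 0.0]
contact_force: [-0.5, -0.2, -3.4]
gripper_width: 11.4
finger_force: 60.3
[467.47700508 331.75365412 124.43852683] [-1.87123639e-01  9.82336354e-01  5.45091682e-05  1.68122844e-04] [-0.54437064 -0.20725946 -3.36755176] [ 0.01574343 -0.03760688  0.01144653]
pointer plane 97.13852683240488 [(1756, array([437.08, 320.5 ])), (805, array([420.28, 313.67]))]
mark plane [(1801, array([437.42, 320.64])), (819, array([420.45, 313.73]))]
disc [468.88145063 332.98661681] 0.5084465427380067
```

```bash
python3 -m pendant '[0,0,0,0.1,0,0,0,0,0.15,0,0,0,0,0.15,0]'
```

```text
time_s: 8.4
tool_pos: [467.6, 331.9, 124.3]
tool_rot: [-0.187, 0.982, 0.0, 0.0]
contact_force: [-3.1, -1.8, 7.1]
gripper_width: 10.9
finger_force: 62.1
```

Seated: about +7 N upward at exactly the home height. Opening and lifting straight up.

```bash
python3 -m pendant '[0.6,0,0,-0.1,0,0.6,0,0,-0.1,0,0.6,0,0,-0.1,0,0.6,0,0,-0.1,0,0.6,0,0,-0.1,0]'; python3 -m pendant '[0.6,0,0,-3,0,0.6,0,0,-7,0,0.6,0,0,-11,0,0.6,0,0,-12,0,0.6,0,0,-12,0,0.6,0,0,-12,0]'
python3 - <<'E'
import runpy
g=runpy.run_path("m.py")
from h import *
p,i=g["p"],g["i"]
a=ortho(p,i,468.5,332.5,96.5,70,4)
b=cv2.resize(cloud("side")[0][225:305,275:355],(400,400),interpolation=cv2.INTER_CUBIC)
save(np.hstack([cv2.resize(a,(400,400)),b]),"pics/o5.png")
q=ortho(p,i,468.5,332.5,97.5,60,5).astype(int)
E
```

```text
time_s: 8.9
tool_pos: [467.3, 331.7, 123.7]
tool_rot: [-0.187, 0.982, -0.0, -0.0]
contact_force: [0.1, 0.6, -0.1]
gripper_width: 51.4
finger_force: 0.0
time_s: 9.5
tool_pos: [466.8, 331.4, 242.5]
tool_rot: [-0.187, 0.982, -0.0, -0.001]
contact_force: [-0.8, -0.5, -0.2]
gripper_width: 50.9
finger_force: 0.0
[466.81165115 331.39171835 242.5065385 ] [-1.87118108e-01  9.82337090e-01 -2.33990707e-04 -7.75321813e-04] [-0.8461543  -0.49541058 -0.15938099] [-0.03646087 -0.02333074  0.00037685]
pointer plane 215.20653849743996 [(525, array([422.67, 314.78])), (216, array([413.4 , 310.86]))]
mark plane [(1760, array([437.32, 320.74])), (720, array([420.38, 313.59]))]
disc [466.39707048 332.21913516] 2.2635343532981977
```

View pics/o5.png

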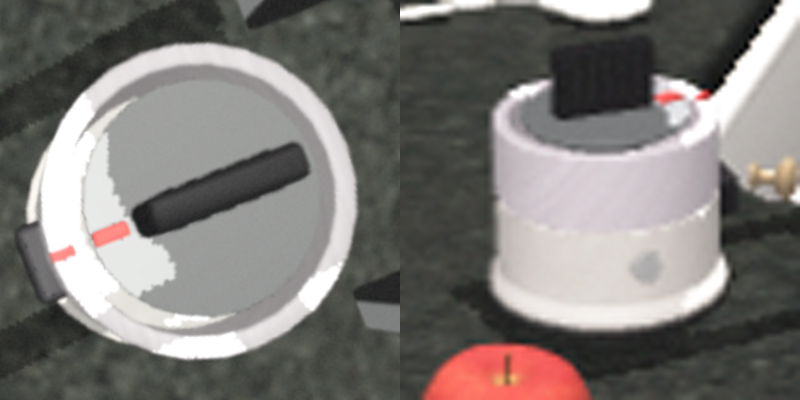

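The top view shows the pointer at (110,233) in line with the mark at (62,254), and the disc concentric with the rim. I'll check the height by depth before handing in.

```bash
python3 - <<'E'
from h import *
p,d,W=cloud("scene")
P=W[198:258,282:335].reshape(-1,3); r=np.hypot(P[:,0]-467.5,P[:,1]-331)
for a,b in((20,36),(49,55)): print(a,np.nanmedian(P[(r>a)&(r<b)&(P[:,2]>70)][:,2]))
print("handle", np.nanpercentile(P[(r<22)][:,2],[70,90,97]))
i=camera_info("wrist");p,d=read_camera("wrist")
f=240/np.tan(np.radians(i["fovy"])/2)
v,u=np.mgrid[0:480,0:640];x=u-i["cx"];y=v-i["cy"];h=np.hypot(x,y)+1e-9;th=h/f
X=np.stack([np.tan(th)*x/h*d,np.tan(th)*y/h*d,d],-1);W=((X-i["t"])@i["R"])[d>0]
r=np.hypot(W[:,0]-468.5,W[:,1]-332.5)
for a,b in((28,39),(49,55)): print("w",a,np.median(W[(r>a)&(r<b)&(W[:,2]>40)&(W[:,2]<110)][:,2]))
E
```

```text
20 96.6934601765736
49 91.83085754590253
handle [123.69391559 131.27818226 134.46637825]
w 28 97.01483459493424
w 49 94.9753743645044
```

The disc top measures 97 mm and the handle top about 132 mm, so it is fully home.

```bash
python3 -c "
from workcell import *
print(finish_job())"
```

```text
the job is handed in; nothing more can be done
None
```

The grey carrier is on the shaft, over the pin and fully home (disc top measured at 97 mm), with its red pointer within about 1° of the red mark; nothing else was touched, and the job is handed in after about 10 s of robot time.

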